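Empty the jar labeller's catch rack into the tote

TASK

The two finished spice jars lie in the sloping catch rack under the labelling machine's hood. Collect both and lay them gently (set down, not dropped) on the floor of the blue tote on the cash box, on their sides across its short side, side by side, with the caps toward the back of the worktop. Leave the tote and everything else where it stands, and let go of the jars.

Things in the scene. Friction and masses are not known exactly. Their poses are not given: they have to be found in the camera images.
- jar1_mid (a point): Centre (half-way up) of a spice jar: a clear cylinder with a cinnamon-stick label and a black cap, 41 mm in diameter and 105 mm long, about 0.11 kg (0.08 to 0.15). Its z axis runs from the base to the cap along the jar's length. At the start it lies in the left (+y of the labeller) lane of the labeller's catch rack.
- jar1_cap (a point): Centre of the outer face of that jar's black cap, 52.5 mm from jar1_mid along its z axis.
- jar1: The same jar; origin at the centre of its base, 52.5 mm from jar1_mid.
- jar2_mid (a point): Centre (half-way up) of a spice jar: a clear cylinder with a cinnamon-stick label and a black cap, 41 mm in diameter and 105 mm long, about 0.11 kg (0.08 to 0.15). Its z axis runs from the base to the cap along the jar's length. At the start it lies in the right (-y of the labeller) lane of the labeller's catch rack.
- jar2_cap (a point): Centre of the outer face of that jar's black cap, 52.5 mm from jar2_mid along its z axis.
- jar2: The same jar; origin at the centre of its base, 52.5 mm from jar2_mid.
- labeller: Fixed white bench-top jar labelling machine, 225 x 200 mm on plan, 380 mm high. Origin on the worktop, under the point midway between the two jars' centres. x points from the catch rack into the machine (away from the robot), y left, z up. The machine's body begins at x = 65 mm; a reel of labels sticks out 42 mm on its right side.
- rack (a point): Point midway between the two jars' centres as they lie in the rack, 210 mm up; axes as the labeller. The wire rack slopes down toward the robot at 25 degrees. Its lanes, at y = +50 and -50 mm, each hold a jar on two 8 mm rods 24 mm apart, base on an upturned wire stop at the low end, cap uphill. A sheet lies 48 mm under the jar axes; 59 mm free between the jars.
- hood_edge (a point): Middle of the lower front edge of the hood that overhangs the jars' upper half: 12 mm in x and 90 mm up from rack, 200 mm wide, 78 mm tall. A gripper pointing straight down strikes it; one tilted 20 to 30 degrees (pointing down and into the machine), gripping 12 mm below the jar's middle clears it. Raise a jar 30 mm off the rods to pass the wire stop, then draw it back.
- tote: Open blue plastic tote, 137 x 240 mm, 50 mm high, walls and floor 5 mm thick, 0.9 kg, loose, standing on the cash box. Origin at the centre of its underside; x across the short side, pointing to the back of the worktop (away from the robot), y along the long side to the left, z up. A jar lying in it has its axis 25 mm above the origin.
- dial_scale: Fixed kitchen scale between labeller and tote, with a round pan 242 mm across on top, 202 mm high; origin under its centre. Carry the jars over or clear of it.
- cash_box: Fixed black cash box under the tote, 268 x 300 mm, 91 mm high; origin under its centre.
- jam_jar: Bystander: jam jar with red lid, 65 mm in diameter, 97 mm high; origin under its centre.
- timer: Bystander: white and red kitchen timer, 64 mm across, 57 mm high; origin under its centre.
- ramekin1: Bystander: small white ramekin, 66 mm across, 37 mm high; origin under its centre.
- ramekin2: Bystander: small white ramekin, 68 mm across, 37 mm high; origin under its centre.
There are look-alikes about, which are no part of the job. What is shaped like the jar2 but orange is not meant.

How it is judged:
By the outcome, as a careful person would: the job done as asked, in the order asked, and still so for the second after the job is handed in, with the robot touching nothing.
It also fails if it takes over 72 s, if anything falls off the work surface, if the arm or the gripper's body presses on something with over 40 N, if the wrist force passes 120 N, or if a joint passes its speed limit or range.

ROBOT

A 6-joint arm with a two-finger parallel gripper is mounted at the origin on a cart in front of the work surface, level with it; the furniture and walls round the work are solid. World frame = base frame: x ahead of the robot, y to its left, z up, the work surface at z = 0. Lengths are in mm, angles in rad, forces in N, time in s.
With the tool pointing down it reaches from about 275 to 750 mm from the base axis. Payload 10.2 kg.
Tool frame: the origin (TCP) lies at the very end of the fingers, on their centre line; the grasp point (between the pads) lies 19 mm behind it; z points along the fingers, y is the line along which they close (so a half turn about z gives the same grasp; the last joint's range is limited). The gripper opens to 85 mm and grips with 20 to 120 N. Pads are 22 mm wide; open, the fingers measure 114 mm over their backs; the gripper's body (76 mm by 85 mm) begins 54 mm behind the grasp point. The pads swing forward as they close: fully open they stand 13 mm farther back than shut.
Start: joints at [0.945, 0.313, 1.498, -0, 1.331, -0.223], TCP at [205.811, 482.984, 231.294] pointing down, gripper open.
Joint ranges: [-2.94, 2.94], [-0.97, 2.17], [0.19, 2.56], [-1.23, 4.37], [0.02, 3.11], [-2.88, 2.88]. Speed limits (rad/s): [2.39, 2.39, 3.01, 3.14, 3.14, 3.14].

INTERFACE

Orientations are given as a unit quaternion [w, x, y, z].
In Python, from rig import ctrl gives the robot as it stands.
- The arm moves only by the tool step_arm, never from a script. Its argument "increments" is a list of rows, each a list of 3 entries, a list of its own where there are three numbers: the shift along the tool's x, y, z in cm, then the turn, a rotation vector about the tool's x, y, z in degrees, then the opening in per cent of the stroke, from 0 (shut) to 100 (fully open). A call has 1 to 8 rows; each row is the pose to reach, as a shift and turn from the pose commanded when the call began, along the tool's axes at that moment; what a row does not reach only later rows make up. A row lasts 1/8 s, in which the tool goes at most 62.5 mm and 10.7 degrees, less where a joint would pass 70% of its speed; a pose out of reach is approached as far as the arm can. A call with a gripper value outside its range is refused whole. The fingers move at their own pace and stop on an object; "squeeze" is the grip in N (left out, the last holds). Time passes only in rows, so rows that repeat a pose let the fingers close. It gives the time, the measured TCP pose, the force, the opening and the grip force at its end, in the units of the state.
- ctrl.sense(): the state, without advancing time (a new reading comes with each control period).
- ctrl.capture(name): name is "scene" or "side" or "wrist"; returns a dict with "img" (420x560x3 uint8, red, green, blue), "fx", "fy", "cx", "cy" (pixels), "extrinsics" (4x4, takes a point from camera to world coordinates). Camera axes: x right, y down, z forward; pixel columns grow to the right and rows downward; lengths in mm; the calibration is good to about 2 mm. A picture is of the moment at which its call begins. There is no depth.
- ctrl.finish_job(): hands the job in; it is judged then, once.
The state is a dict: "time_s": time; "joints": joint angles; "dq": joint speeds; "tau": joint torques, N m; "eef_pos": TCP position; "ee_rot": TCP orientation; "force": force on the tool from outside, world axes, zero at the start; "wrist_torque": the same for the moment, N m; "grip_width": opening from 0.0 (shut) to 1.0 (fully open); "grip_force": force on a finger pad.
Only numpy, scipy, OpenCV 4.12 (cv2) and the standard library are available. Lean on these libraries where they do the work, as an engineer would, in place of code of your own. Each camera call takes 0.05 s, during which the arm holds its last target. There are 200 camera calls.

## Working session

There is one attempt and no reset: what is moved stays moved. The work goes in short steps, Python scripts to look and compute and a tool call to move; the robot and the scene stay as the last step left them, time stands still between calls to the robot, and variables do not carry over. Pictures are saved under pics/ and viewed, at most 10 in all, crops included, and the job is handed in when it is done.

Besides the shell and the picture viewer there is one more tool, called as name([rows], argument=value, ...), one row to a line, values as JSON. step_arm: Moves the arm, as the interface text tells. Its arguments: {"type":"object","properties":{"increments":{"type":"array"},"squeeze":{"type":"number"}},"required":["increments"]}

```bash
ls; mkdir -p pics
python3 - <<'E'
from rig import ctrl
import cv2,numpy as np
for n in ["scene","side"]:
    c=ctrl.capture(n); cv2.imwrite(f"pics/{n}0.png",c["img"][:,:,::-1]); print(n,c["fx"],c["fy"],c["cx"],c["cy"],np.round(c["extrinsics"],3).tolist())
s=ctrl.sense(); print(s)
E
```

```text
pics
scene 409.9374770350611 409.9374770350611 279.4153297699423 204.1552759742803 [[0.587, -0.496, 0.64, -359.61], [-0.81, -0.356, 0.467, -762.264], [-0.004, -0.792, -0.611, 980.084], [0.0, 0.0, 0.0, 1.0]]
side 532.1000225596958 532.1000225596958 280.10962189711836 204.4965371563832 [[-0.181, -0.761, 0.623, -459.845], [-0.983, 0.151, -0.101, 21.313], [-0.017, -0.631, -0.776, 1349.374], [0.0, 0.0, 0.0, 1.0]]
{'time_s': 0.1, 'joints': array([ 9.44576866e-01,  3.13395326e-01,  1.49833166e+00,  1.31565913e-05,
        1.33102250e+00, -2.23381815e-01]), 'dq': array([-0.00040606, -0.00070529, -0.00241025, -0.00159894, -0.00107495,
        0.00070964]), 'tau': array([ 3.01770342e-03, -4.12894607e+01, -2.60140210e+01, -1.35163004e-04,
        2.95663864e-03,  8.07913898e-05]), 'eef_pos': array([205.68095337, 482.78948966, 230.80274309]), 'ee_rot': array([-2.44207833e-04,  2.00061172e-01,  9.79783238e-01, -5.24370638e-04]), 'force': array([ 1.38508891, -0.38044063, -0.07827604]), 'wrist_torque': array([ 0.03301569, -0.03980483,  0.04504379]), 'grip_force': 0.0, 'grip_width': 0.9976759621474416}
```

View pics/scene0.png

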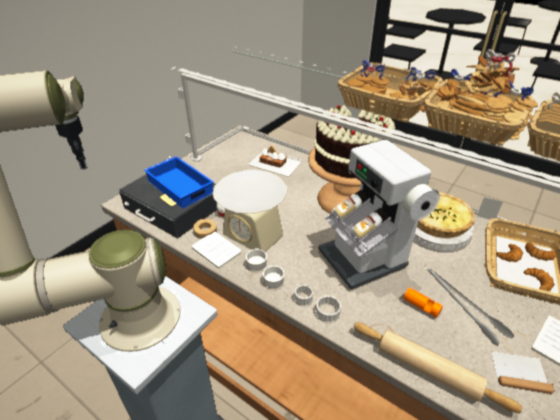

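View pics/side0.png

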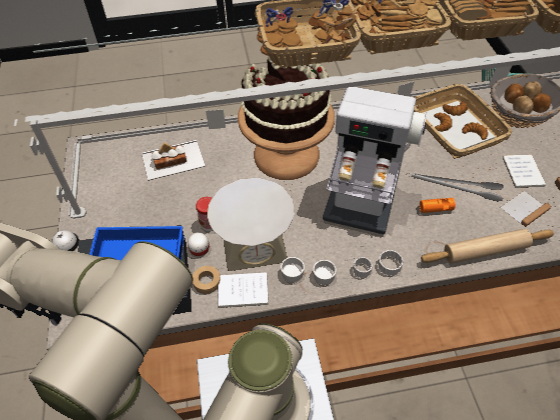

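The scene view shows the labeller with jars near (347,207) and (368,228), and the tote near (180,180). In the side view the jars are near (347,165) and (382,172), and the tote is near (138,250), partly behind the arm. I'll zoom in.

Run:
```python
import cv2,numpy as np
a=cv2.imread("pics/scene0.png");b=cv2.imread("pics/side0.png")
# scene labeller 310-410 x 140-290 ; side 310-410,80-230
z=lambda i,x,y,w,h,s:cv2.resize(i[y:y+h,x:x+w],None,fx=s,fy=s,interpolation=cv2.INTER_CUBIC)
A=z(a,315,180,66,75,6);B=z(b,325,140,66,75,6)
cv2.imwrite("pics/z1.png",np.hstack([A,B]))
```

```text
(no output)
```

View pics/z1.png

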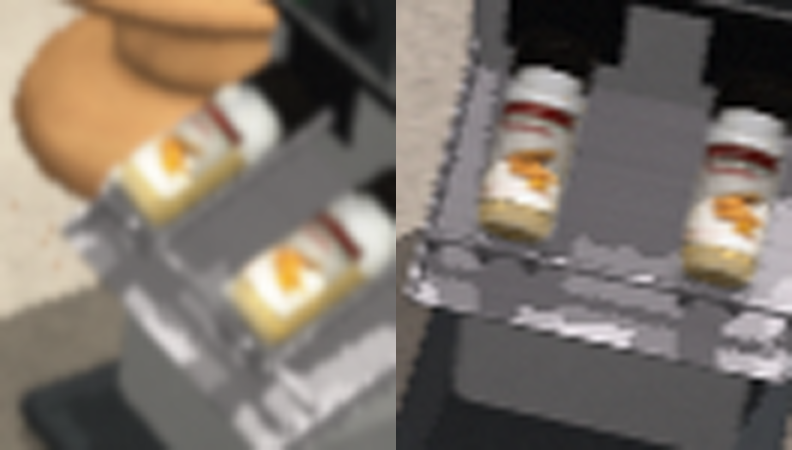

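The crops show the red label bands at scene (352.3,200.8) and (371.2,220), and at side (349,158.3) and (382.8,165.8). The base ends are at scene (338,213.8) and (356.7,232.5), and at side (344.5,178.7) and (378,186.2). Next I'll triangulate these points and the tote rim.

```bash
cat > h.py <<'E'
import numpy as np,cv2
from rig import ctrl
from scipy.spatial.transform import Rotation as R
def ray(c,u,v):
    E=np.array(c["extrinsics"]);d=E[:3,:3]@np.array([(u-c["cx"])/c["fx"],(v-c["cy"])/c["fy"],1]);return E[:3,3],d/np.linalg.norm(d)
def tri(rs):
    A=sum(np.eye(3)-np.outer(d,d) for o,d in rs);b=sum((np.eye(3)-np.outer(d,d))@o for o,d in rs)
    p=np.linalg.solve(A,b);return p,max(np.linalg.norm((np.eye(3)-np.outer(d,d))@(p-o)) for o,d in rs)
def onz(c,u,v,z):
    o,d=ray(c,u,v);return o+d*(z-o[2])/d[2]
def proj(c,p):
    E=np.array(c["extrinsics"]);q=E[:3,:3].T@(np.asarray(p,float)-E[:3,3]);return np.array([c["fx"]*q[0]/q[2]+c["cx"],c["fy"]*q[1]/q[2]+c["cy"]])
def Rq(q): return R.from_quat([q[1],q[2],q[3],q[0]])
def tool(yaw,tilt,flip=0):
    # tool pointing down & tilted forward toward heading yaw; y horizontal, perpendicular to heading
    h=np.array([np.cos(yaw),np.sin(yaw),0]);z=np.sin(tilt)*h-np.cos(tilt)*np.array([0,0,1])
    y=np.array([-h[1],h[0],0])*(-1 if flip else 1);return R.from_matrix(np.c_[np.cross(y,z),y,z])
def inc(s,p,Rt):
    R0=Rq(s["ee_rot"]);return np.round(R0.inv().apply(np.asarray(p)-s["eef_pos"])/10,2),np.round(np.degrees((R0.inv()*Rt).as_rotvec()),1)
E
python3 - <<'E'
from h import *
S=ctrl.capture("scene");D=ctrl.capture("side")
P={k:tri([ray(S,*a),ray(D,*b)]) for k,a,b in [("r1",(352.3,200.8),(349,158.3)),("r2",(371.2,220),(382.8,165.8)),("b1",(338,213.8),(344.5,178.7)),("b2",(356.7,232.5),(378,186.2))]}
for k in P: print(k,P[k])
C=ctrl.capture("wrist"); cv2.imwrite("pics/w0.png",C["img"][:,:,::-1])
print(C["fx"],C["cx"],C["cy"],np.round(C["extrinsics"],3).tolist())
s=ctrl.sense();print(np.round(Rq(s["ee_rot"]).as_matrix(),3).tolist())
for n,c in (("scene",S),("side",D)):
    hsv=cv2.cvtColor(c["img"],cv2.COLOR_RGB2HSV);m=cv2.inRange(hsv,(105,150,60),(125,255,255))
    k=max(cv2.findContours(m,0,2)[0],key=cv2.contourArea);print(n,cv2.approxPolyDP(k,3,True)[:,0].tolist())
E
```

```text
r1 (array([ 576.72156915, -354.78665087,  223.11058784]), np.float64(0.18332254093293107))
r2 (array([ 527.75693031, -442.06072578,  223.10791919]), np.float64(0.39792425273653886))
b1 (array([ 532.36681207, -332.3355653 ,  189.2282488 ]), np.float64(1.5492516611210607))
b2 (array([ 485.75316872, -419.40045499,  190.47446652]), np.float64(2.6211627048883757))
308.70026426178583 281.73706441037706 206.82394126698128 [[0.392, 0.875, 0.282, 133.395], [0.92, -0.373, -0.122, 514.567], [-0.001, 0.307, -0.952, 373.72], [0.0, 0.0, 0.0, 1.0]]
[[-0.92, 0.392, -0.0], [0.392, 0.92, -0.001], [0.0, -0.001, -1.0]]
scene [[145, 170], [149, 181], [182, 207], [212, 190], [212, 181], [177, 157]]
side [[181, 226], [98, 227], [89, 253], [121, 259], [135, 242], [143, 240], [178, 257], [180, 241], [183, 244]]
```

View pics/w0.png

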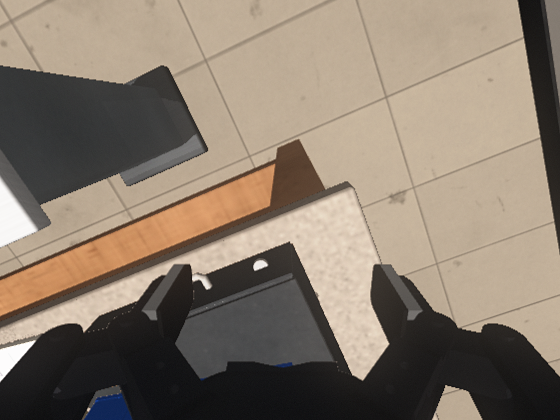

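The red bands sit 100 mm apart, so the labeller's heading is about -29°. The wrist view shows the cash box and, at (110,405), only a sliver of the tote. I'll compute the tote corners and an approach pose in front of the rack.

Run:
```python
from h import *
S=ctrl.capture("scene");D=ctrl.capture("side")
for p in [(145,170),(177,157),(212,181),(182,200)]: print("S",p,onz(S,*p,141).round())
for p in [(98,227),(181,226)]: print("D",p,onz(D,*p,141).round())
print(tri([ray(S,177,157),ray(D,98,227)]),tri([ray(S,212,181),ray(D,181,226)]))
yaw=np.radians(-29.3);h=np.array([np.cos(yaw),np.sin(yaw),0]);up=np.array([0,0,1]);
mid=np.array([545,-394,210.]);T=tool(yaw,np.radians(25));z=T.as_matrix()[:,2]
s=ctrl.sense()
for d in (180,):
    p=mid-z*d-h*60; print(p,inc(s,p,T))
p=np.array([380,60,380.]);print(inc(s,p,tool(yaw,0)))
```

```text
S (145, 170) [395. 414. 141.]
S (177, 157) [531. 386. 141.]
S (212, 181) [489. 158. 141.]
S (182, 200) [345. 162. 141.]
D (98, 227) [530. 388. 141.]
D (181, 226) [488. 155. 141.]
(array([532.33443496, 388.8713027 , 138.81854413]), np.float64(0.5353538123451687)) (array([485.34707519, 154.52097477, 143.97286368]), np.float64(0.12973365234665443))
[ 426.33641165 -327.4090999   373.13540167] (array([-52.06, -65.91, -14.18]), array([  1.3, -25. ,   6.1]))
(array([-32.61, -32.08, -14.88]), array([-0. , -0. ,  6.2]))
```

step_arm([
  [[-4,-4,-5],[0,0,0],100],
  [[-8,-8,-10],[0,0,1],100],
  [[-12,-12,-15],[0,0,2],100],
  [[-16,-16,-15],[0,0,3],100],
  [[-20,-20,-15],[0,0,4],100],
  [[-24,-24,-15],[0,0,5],100],
  [[-28,-28,-15],[0,0,6],100],
  [[-32,-32,-15],[0,0,6],100],
])

```text
time_s: 1.35
eef_pos: [374.1, 63.5, 381.5]
ee_rot: [0.0, 0.251, 0.968, 0.0]
force: [0.9, 0.2, -0.6]
grip_width: 1.002
grip_force: 0.0
```

Run:
```python
from h import *
yaw=np.radians(-29.3);h=np.array([np.cos(yaw),np.sin(yaw),0]);T=tool(yaw,np.radians(25));z=T.as_matrix()[:,2]
s=ctrl.sense();print(s["time_s"],s["eef_pos"],s["joints"]); print(inc(s,[426,-327,373],T))
c=ctrl.capture("wrist");b,m=None,cv2.inRange(cv2.cvtColor(c["img"],cv2.COLOR_RGB2HSV),(105,150,60),(125,255,255))
k=max(cv2.findContours(m,0,2)[0],key=cv2.contourArea);print(cv2.approxPolyDP(k,4,True)[:,0].tolist())
```

```text
1.35 [374.05237023  63.5098639  381.53888083] [-1.43461343e-01 -8.78346087e-02  1.56501011e+00  1.40062056e-04
  1.66353315e+00 -1.20648592e+00]
(array([-23.53, -31.6 ,   0.86]), array([  0.1, -25. ,   0.2]))
[[559, 35], [350, 110], [355, 111], [359, 146], [358, 138], [363, 141], [373, 200], [375, 188], [383, 214], [559, 159]]
```

step_arm([
  [[-3,-4,0],[0,-3,0],100],
  [[-6,-8,0],[0,-6,0],100],
  [[-9,-12,0],[0,-10,0],100],
  [[-12,-16,0],[0,-14,0],100],
  [[-15,-20,0],[0,-18,0],100],
  [[-18,-24,0],[0,-22,0],100],
  [[-21,-28,0],[0,-25,0],100],
  [[-23.5,-31.6,0.9],[0,-25,0],100],
])

```text
time_s: 2.4
eef_pos: [425.3, -326.5, 372.7]
ee_rot: [0.21, 0.245, 0.945, -0.055]
force: [0.6, 0.5, 0.4]
grip_width: 1.006
grip_force: 0.0
```

Run:
```python
from h import *
s=ctrl.sense();print(s["time_s"],s["eef_pos"],s["joints"])
c=ctrl.capture("wrist");cv2.imwrite("pics/w1.png",c["img"][:,:,::-1])
np.save("w1.npy",c,allow_pickle=True)
```

```text
2.4 [ 425.32863883 -326.54756225  372.70736709] [-0.96559072  0.03533544  1.52800341  0.20286387  1.18732445 -2.06683067]
```

View pics/w1.png

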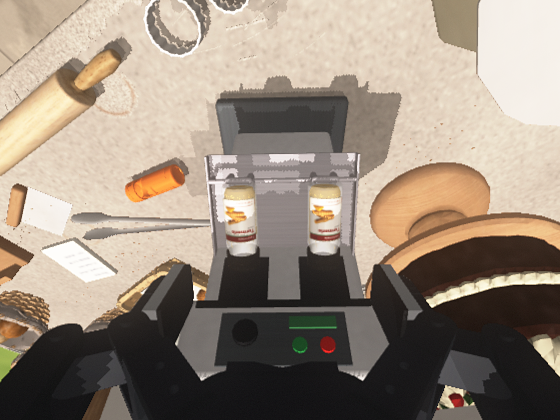

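The wrist view shows both jars in the rack: jar2 at (241,217) and jar1 at (325,217). Their red bands are at v≈238 and their base ends at v≈177, symmetric about the machine axis. I'll refine this by masking the red bands in all three views.

Run:
```python
from h import *
def bands(c,box):
    x0,y0,x1,y1=box;im=c["img"][y0:y1,x0:x1].astype(int)
    m=((im[...,0]-im[...,1]>35)&(im[...,0]<175)&(abs(im[...,1]-im[...,2])<30)).astype(np.uint8)
    n,l,st,ce=cv2.connectedComponentsWithStats(m)
    o=[(ce[i]+[x0,y0],st[i,4],st[i,2:4]) for i in range(1,n) if st[i,4]>5]
    return o
W=ctrl.capture("wrist");S=ctrl.capture("scene");D=ctrl.capture("side")
for n,c,b in(("w",W,(215,170,350,262)),("s",S,(330,185,390,245)),("d",D,(335,145,400,195))):
    print(n,[(np.round(a,1).tolist(),int(k),w.tolist()) for a,k,w in bands(c,b)])
g=W["img"].astype(int)
for v in (185,200,240,250): 
    print(v,[ (u,g[v,u].tolist()) for u in list(range(218,232,2))+list(range(250,262,2))])
mid=np.array([545,-394,210.])
yaw=np.radians(-29.3);h=np.array([np.cos(yaw),np.sin(yaw),0]);l=np.array([-h[1],h[0],0]);a=np.cos(.436)*h+np.array([0,0,np.sin(.436)])
for sg in(1,-1):
    m=mid+sg*50*l;print([proj(W,m+t*a).round(1).tolist() for t in(-52.5,0,12,52.5)],[proj(S,m+t*a).round(1).tolist() for t in(-52.5,12)],[proj(D,m+t*a).round(1).tolist() for t in(-52.5,12)])
```

```text
w [([251.5, 232.0], 8, [4, 3]), ([337.1, 231.4], 13, [10, 3]), ([237.3, 233.6], 7, [5, 3]), ([328.2, 238.6], 133, [29, 8]), ([244.0, 240.0], 137, [30, 8])]
s [([351.0, 199.2], 13, [5, 6]), ([371.0, 218.5], 10, [5, 6])]
d [([384.1, 165.6], 14, [7, 4]), ([380.5, 168.0], 6, [6, 1])]
185 [(218, [242, 235, 235]), (220, [240, 233, 233]), (222, [240, 233, 231]), (224, [241, 234, 233]), (226, [204, 189, 187]), (228, [185, 174, 169]), (230, [144, 133, 130]), (250, [134, 126, 122]), (252, [129, 120, 117]), (254, [141, 133, 127]), (256, [127, 119, 115]), (258, [159, 150, 148]), (260, [170, 158, 157])]
200 [(218, [234, 223, 221]), (220, [235, 227, 226]), (222, [234, 227, 225]), (224, [234, 227, 228]), (226, [227, 213, 191]), (228, [184, 163, 134]), (230, [210, 186, 145]), (250, [215, 195, 166]), (252, [219, 200, 171]), (254, [212, 196, 173]), (256, [203, 187, 168]), (258, [172, 159, 146]), (260, [145, 134, 132])]
240 [(218, [104, 95, 92]), (220, [143, 133, 130]), (222, [142, 132, 130]), (224, [142, 131, 130]), (226, [141, 131, 129]), (228, [136, 124, 115]), (230, [107, 59, 52]), (250, [135, 84, 77]), (252, [123, 69, 63]), (254, [106, 53, 48]), (256, [109, 58, 52]), (258, [140, 120, 107]), (260, [155, 148, 140])]
250 [(218, [90, 81, 78]), (220, [127, 118, 114]), (222, [129, 121, 116]), (224, [129, 121, 115]), (226, [128, 121, 117]), (228, [131, 123, 117]), (230, [130, 121, 116]), (250, [227, 222, 215]), (252, [226, 219, 210]), (254, [213, 204, 188]), (256, [197, 190, 181]), (258, [132, 125, 118]), (260, [59, 51, 47])]
[[327.7, 182.6], [325.7, 225.4], [325.2, 234.7], [323.8, 264.6]] [[335.4, 214.7], [352.6, 202.7]] [[343.2, 179.9], [348.9, 159.6]]
[[240.4, 182.6], [242.2, 225.4], [242.6, 234.6], [243.8, 264.6]] [[353.4, 234.5], [371.5, 221.7]] [[377.0, 187.9], [382.5, 167.2]]
```

The predicted jar positions match all three views to within 1–2 px. Now I'll work out the jar1 pre-grasp.

```bash
cat >> h.py <<'E'
YAW=np.radians(-29.3);H=np.array([np.cos(YAW),np.sin(YAW),0]);L=np.array([-H[1],H[0],0]);A=np.cos(.436)*H+np.array([0,0,np.sin(.436)])
TG=tool(YAW,.436);Z=TG.as_matrix()[:,2];MID=np.array([545.5,-393,210.])
E
python3 - <<'E'
from h import *
s=ctrl.sense();g=MID+50*L-12*A
for d in(-90,18): print((g+d*Z).round(),inc(s,g+d*Z,TG))
E
```

```text
[ 527. -325.  287.] (array([-4.49,  4.92, 11.5 ]), array([ 0.1, -0. ,  0.1]))
[ 567. -348.  189.] (array([-4.49,  4.9 , 22.3 ]), array([ 0.1, -0. ,  0.1]))
```

step_arm([
  [[-2,2.5,3],[0,0,0],100],
  [[-4.5,4.9,6],[0,0,0],100],
  [[-4.5,4.9,9],[0,0,0],100],
  [[-4.5,4.9,11.5],[0,0,0],100],
  [[-4.5,4.9,11.5],[0,0,0],100],
])

```text
time_s: 3.22
eef_pos: [527.7, -324.2, 286.1]
ee_rot: [0.209, 0.245, 0.945, -0.054]
force: [0.2, 0.3, 0.1]
grip_width: 1.004
grip_force: 0.0
```

Run:
```python
from h import *
s=ctrl.sense();c=ctrl.capture("wrist");im=c["img"][:,:,::-1].copy();S=ctrl.capture("scene")
m=MID+50*L;g=m-12*A
for p in(g,m,m-52.5*A,s["eef_pos"]+19*0):
    cv2.circle(im,tuple(int(x) for x in proj(c,p)),2,(0,255,0),-1)
a=im[120:420,100:460];b=cv2.resize(S["img"][160:260,310:430,::-1],None,fx=3,fy=3,interpolation=cv2.INTER_CUBIC)
cv2.imwrite("pics/w2.png",np.hstack([a,b]));print(s["joints"],inc(s,g+18*Z,TG))
```

```text
[-0.78972508  0.26276054  1.48247165  0.14272573  0.98269869 -1.90862747] (array([-0.07, -0.16, 10.78]), array([ 0.2, -0.1,  0.3]))
```

View pics/w2.png

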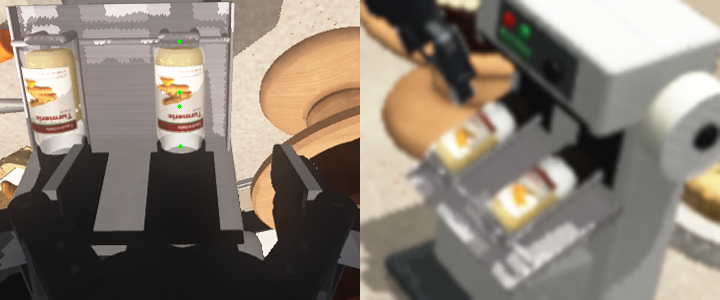

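The projected jar1 axis points, crop (180,41) to (180,106), lie on the jar, whose edges are at about 155 and 203. The scene crop shows the gripper coming in beneath the hood. Descending now.

step_arm([
  [[0,-0.1,2],[0,0,0],100],
  [[-0.1,-0.1,4],[0,0,0],100],
  [[-0.1,-0.1,6],[0,0,0],100],
  [[-0.1,-0.1,8],[0,0,0],100],
  [[-0.1,-0.1,9.5],[0,0,0],100],
  [[-0.1,-0.1,10.8],[0,0,0],100],
  [[-0.1,-0.1,10.8],[0,0,0],100],
])

```text
time_s: 4.2
eef_pos: [567.8, -348.9, 188.6]
ee_rot: [0.209, 0.245, 0.945, -0.054]
force: [-0.0, -0.1, -0.3]
grip_width: 1.003
grip_force: 0.0
```

step_arm([
  [[0,0,0],[0,0,0],60],
  [[0,0,0],[0,0,0],50],
  [[0,0,0],[0,0,0],40],
  [[0,0,0],[0,0,0],30],
  [[0,0,0],[0,0,0],30],
  [[0,0,0],[0,0,0],30],
  [[0,0,0],[0,0,0],30],
], squeeze=35)

```text
time_s: 5.08
eef_pos: [568.1, -348.3, 190.6]
ee_rot: [0.21, 0.245, 0.945, -0.054]
force: [-0.7, 4.4, 4.8]
grip_width: 0.466
grip_force: 35.0
```

Run:
```python
from h import *
s=ctrl.sense();print(s["grip_width"],s["grip_force"],s["force"],s["eef_pos"])
up=[0,0,1];p=s["eef_pos"]
for q in (p+[0,0,40],p+[0,0,45]-80*H,p+[0,0,60]-160*H): print(inc(s,q,TG))
```

```text
0.4663722155745668 34.98287379741669 [-0.73661127  4.43739719  4.83659592] [ 568.0779694  -348.31264462  190.6086099 ]
(array([-1.69,  0.  , -3.62]), array([0.1, 0.1, 0.2]))
(array([ 5.34,  0.04, -7.46]), array([0.1, 0.1, 0.2]))
(array([ 11.96,   0.08, -12.21]), array([0.1, 0.1, 0.2]))
```

step_arm([
  [[-0.2,0,-0.7],[0,0,0],30],
  [[-0.2,0,-1.5],[0,0,0],30],
  [[-0.2,0,-2.5],[0,0,0],30],
  [[-0.2,0,-3.5],[0,0,0],30],
  [[-0.2,0,-4],[0,0,0],30],
  [[1,0,-4.5],[0,0,0],30],
  [[3,0,-6],[0,0,0],30],
  [[5,0,-7.5],[0,0,0],30],
])

```text
time_s: 6.08
eef_pos: [499.7, -311.2, 236.5]
ee_rot: [0.209, 0.245, 0.945, -0.054]
force: [0.5, -0.1, -1.1]
grip_width: 0.462
grip_force: 35.3
```

step_arm([
  [[2,0,-2],[0,0,0],30],
  [[4,0,-4],[0,0,0],30],
  [[7,0,-6],[0,0,0],30],
  [[10,0,-9],[0,0,0],30],
  [[12,0,-12],[0,0,0],30],
  [[12,0,-12],[0,0,0],30],
])

```text
time_s: 6.82
eef_pos: [360.4, -233.9, 296.2]
ee_rot: [0.211, 0.245, 0.945, -0.056]
force: [0.3, -0.4, -1.2]
grip_width: 0.471
grip_force: 35.4
```

Run:
```python
from h import *
s=ctrl.sense();print(s["joints"],s["eef_pos"],s["grip_width"],s["force"])
c=ctrl.capture("wrist");cv2.imwrite("pics/w3.png",c["img"][:,:,::-1])
ty=np.radians(-10.5);T=tool(ty,0);C=np.array([442,284.5,91]);X=np.array([np.cos(ty),np.sin(ty),0])
print(inc(s,[400,20,400],tool(np.radians(-20),.0)))
```

```text
[-0.96752768 -0.19726592  1.93499514  0.22215594  1.01528012 -2.11056973] [ 360.41046994 -233.90033258  296.17206195] 0.4711845412928342 [ 0.31163036 -0.37290257 -1.23554791]
(array([  3.62,  24.09, -13.22]), array([-2.1, 25.1, -9. ]))
```

View pics/w3.png

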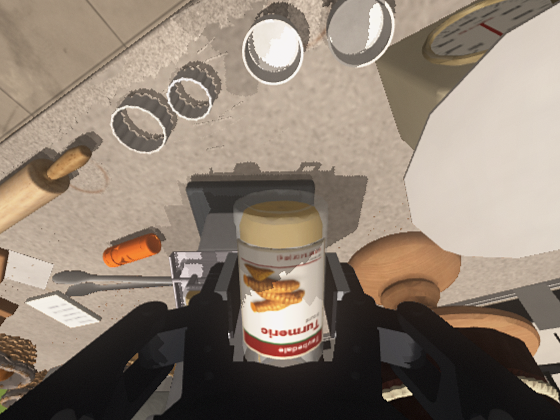

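The wrist view shows jar1 held upright and square between the pads, with its centre line at u≈282. Next I'll carry it over the scale toward the tote.

step_arm([
  [[0,1,-4],[0,2,0],30],
  [[0.5,3,-8],[0,5,-1],30],
  [[1,7,-12],[-0.5,10,-3],30],
  [[2,11,-13.2],[-1,15,-5],30],
  [[3,15,-13.2],[-1.5,20,-7],30],
  [[3.6,19,-13.2],[-2,25,-9],30],
  [[3.6,24,-13.2],[-2,25,-9],30],
  [[3.6,24,-13.2],[-2,25,-9],30],
])

```text
time_s: 7.88
eef_pos: [401.9, 20.9, 397.6]
ee_rot: [-0.002, 0.171, 0.985, 0.0]
force: [0.4, 0.3, -1.4]
grip_width: 0.466
grip_force: 35.9
```

```bash
cat >> h.py <<'E'
TY=np.radians(-10.5);TT=tool(TY,0);TC=np.array([442,284.5,91]);TX=np.array([np.cos(TY),np.sin(TY),0]);TL=np.array([-TX[1],TX[0],0])
def tote_tcp(y,z,x=0): return TC+y*TL+(x-12)*TX+[0,0,z]   # grasp 12 mm toward base
E
python3 - <<'E'
from h import *
s=ctrl.sense();print(s["joints"],s["eef_pos"],s["grip_width"]);print(inc(s,tote_tcp(38,300),TT))
c=ctrl.capture("wrist");m=cv2.inRange(cv2.cvtColor(c["img"],cv2.COLOR_RGB2HSV),(105,150,60),(125,255,255))
k=max(cv2.findContours(m,0,2)[0],key=cv2.contourArea);print(cv2.approxPolyDP(k,4,True)[:,0].tolist())
S=ctrl.capture("side");m=cv2.inRange(cv2.cvtColor(S["img"],cv2.COLOR_RGB2HSV),(105,150,60),(125,255,255))
k=max(cv2.findContours(m,0,2)[0],key=cv2.contourArea);q=cv2.approxPolyDP(k,2,True)[:,0];print([(a.tolist(),onz(S,*a,141).round().tolist()[:2]) for a in q])
for p in [(x,y) for x in(68.5,-68.5) for y in(120,-120)]: 
    w=TC+p[0]*TX+p[1]*TL+[0,0,50];print(p,w.round(),proj(S,w).round(1),proj(c,w).round(1))
E
```

```text
[-2.41613128e-01 -2.98313076e-02  1.47056645e+00  6.93631092e-04
  1.70419691e+00 -1.46960180e+00] [401.93576228  20.91208658 397.58929262] 0.46550874102038076
(array([ 6.87, 29.73,  0.69]), array([ 0. , -0.2, -9.1]))
[[559, 56], [379, 92], [386, 186], [392, 173], [394, 196], [559, 172]]
[([101, 227], [528.0, 380.0]), ([147, 230], [492.0, 251.0]), ([149, 227], [502.0, 245.0])]
(68.5, 120) [531. 390. 141.] [ 97.4 226.7] [580.4 169.2]
(68.5, -120) [487. 154. 141.] [181.3 226. ] [395.9 197.3]
(-68.5, 120) [397. 415. 141.] [ 86.3 267.6] [595.7  55.3]
(-68.5, -120) [353. 179. 141.] [175.2 266.9] [390.5  90. ]
```

step_arm([
  [[1,4,0],[0,0,-1],30],
  [[2,8,0],[0,0,-3],30],
  [[3,12,0],[0,0,-5],30],
  [[4,16,0],[0,0,-6],30],
  [[5,20,0],[0,0,-7],30],
  [[6,24,0],[0,0,-8],30],
  [[6.9,28,0.7],[0,0,-9],30],
  [[6.9,29.7,0.7],[0,0,-9],30],
])

```text
time_s: 8.98
eef_pos: [437.4, 321.9, 391.0]
ee_rot: [-0.001, 0.095, 0.995, -0.0]
force: [0.2, -0.5, -1.7]
grip_width: 0.462
grip_force: 36.0
```

Run:
```python
from h import *
s=ctrl.sense();print(s["joints"],s["eef_pos"],s["grip_width"]);print(inc(s,tote_tcp(38,110),TT))
c=ctrl.capture("wrist");im=c["img"][:,:,::-1].copy()
for z in (50,):
  for p in [(x,y) for x in(68.5,-68.5) for y in(120,-120)]: 
    w=TC+p[0]*TX+p[1]*TL+[0,0,z];q=proj(c,w);print(p,q.round(1));cv2.circle(im,tuple(int(v) for v in q),3,(0,255,0),-1)
cv2.imwrite("pics/w4.png",im)
m=cv2.inRange(cv2.cvtColor(c["img"],cv2.COLOR_RGB2HSV),(105,150,60),(125,255,255))
for k in cv2.findContours(m,0,2)[0]:
    if cv2.contourArea(k)>300: print(cv2.approxPolyDP(k,4,True)[:,0].tolist())
```

```text
[ 4.18182886e-01  3.06549801e-01  1.09994891e+00  7.42076486e-04
  1.73712865e+00 -9.61683539e-01] [437.43830318 321.86655505 390.979335  ] 0.46243724698492994
(array([ 0.03,  0.22, 19.  ]), array([-0. , -0.1, -0.4]))
(68.5, 120) [343.5 228.9]
(68.5, -120) [168.2 230.1]
(-68.5, 120) [349.4 125.4]
(-68.5, -120) [154.9 127. ]
[[351, 121], [154, 123], [167, 229], [235, 229], [235, 201], [273, 188], [322, 197], [329, 213], [336, 209], [341, 222], [328, 223], [328, 228], [346, 227]]
```

View pics/w4.png

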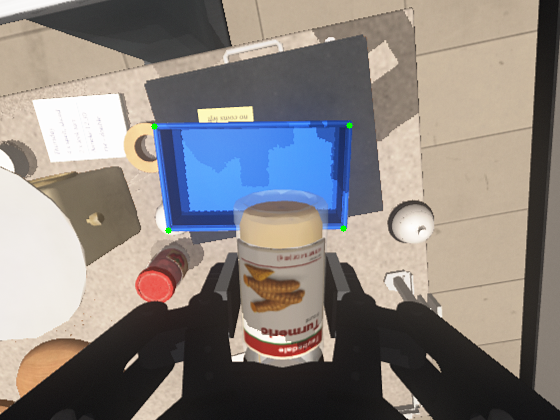

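The tote rim corners lie within about 4 px of prediction: (167,229), (346,228), (351,121) and (154,123). The jar hangs at u=282 with its base end visible at v≈192 to 210. I'll check where the jar sits along its axis in the grip, then lower it.

Run:
```python
from h import *
s=ctrl.sense();c=ctrl.capture("wrist");M=Rq(s["ee_rot"]).as_matrix();x,y,z=M.T
for off in (36,40.5,45):
  b=s["eef_pos"]-18*z+off*x
  print(off,[proj(c,b+a*z).round().tolist() for a in(-20.5,0,20.5)],[proj(c,b+a*y).round().tolist() for a in(-20.5,20.5)])
print(inc(s,tote_tcp(38.5,80,-2),TT),(s["eef_pos"][2]-91))
```

```text
36 [[280.0, 231.0], [280.0, 212.0], [280.0, 199.0]] [[232.0, 212.0], [328.0, 212.0]]
40.5 [[280.0, 219.0], [280.0, 202.0], [280.0, 190.0]] [[232.0, 202.0], [329.0, 202.0]]
45 [[280.0, 207.0], [280.0, 192.0], [280.0, 181.0]] [[231.0, 192.0], [329.0, 192.0]]
(array([ 0.26,  0.18, 21.98]), array([-0. , -0.1, -0.4])) 299.83992035439877
```

step_arm([
  [[0.1,0.1,4],[0,0,-0.4],30],
  [[0.3,0.2,8],[0,0,-0.4],30],
  [[0.3,0.2,12],[0,0,-0.4],30],
  [[0.3,0.2,16],[0,0,-0.4],30],
  [[0.3,0.2,20],[0,0,-0.4],30],
  [[0.3,0.2,23],[0,0,-0.4],30],
  [[0.3,0.2,25],[0,0,-0.4],30],
  [[0.3,0.2,26],[0,0,-0.4],30],
])

```text
time_s: 10.07
eef_pos: [434.3, 322.5, 131.4]
ee_rot: [-0.001, 0.093, 0.996, -0.0]
force: [0.6, 0.3, -1.0]
grip_width: 0.468
grip_force: 36.1
```

step_arm([
  [[0,0,0.5],[0,0,0],30],
  [[0,0,1],[0,0,0],30],
  [[0,0,1.5],[0,0,0],30],
  [[0,0,1.9],[0,0,0],30],
  [[0,0,2.2],[0,0,0],30],
  [[0,0,2.4],[0,0,0],30],
  [[0,0,2.4],[0,0,0],30],
])

```text
time_s: 10.95
eef_pos: [434.0, 324.0, 107.9]
ee_rot: [-0.001, 0.092, 0.996, 0.0]
force: [0.2, -0.4, -1.0]
grip_width: 0.463
grip_force: 36.1
```

step_arm([
  [[0,0,0.2],[0,0,0],30],
  [[0,0,0.4],[0,0,0],30],
  [[0,0,0.6],[0,0,0],30],
  [[0,0,0.6],[0,0,0],30],
])

```text
time_s: 11.45
eef_pos: [433.9, 324.0, 101.9]
ee_rot: [-0.001, 0.092, 0.996, 0.0]
force: [0.0, 0.5, -0.9]
grip_width: 0.467
grip_force: 36.1
```

step_arm([
  [[0,0,0.1],[0,0,0],30],
  [[0,0,0.2],[0,0,0],30],
  [[0,0,0.2],[0,0,0],30],
])

```text
time_s: 11.82
eef_pos: [434.0, 324.1, 100.2]
ee_rot: [-0.0, 0.092, 0.996, 0.0]
force: [-0.9, -0.5, 1.2]
grip_width: 0.469
grip_force: 36.3
```

step_arm([
  [[0,0,0.05],[0,0,0],30],
  [[0,0,0.1],[0,0,0],30],
  [[0,0,0.1],[0,0,0],30],
])

```text
time_s: 12.2
eef_pos: [434.1, 324.1, 100.1]
ee_rot: [-0.0, 0.092, 0.996, 0.0]
force: [-5.5, -2.6, 9.8]
grip_width: 0.466
grip_force: 37.2
```

The jar is on the floor, so I'll release it.

step_arm([
  [[0,0,-0.05],[0,0,0],50],
  [[0,0,-0.05],[0,0,0],54],
  [[0,0,-0.05],[0,0,0],60],
  [[0,0,-0.05],[0,0,0],68],
  [[0,0,-0.05],[0,0,0],70],
  [[0,0,-0.05],[0,0,0],70],
])

```text
time_s: 12.95
eef_pos: [434.0, 324.0, 99.5]
ee_rot: [-0.0, 0.092, 0.996, 0.0]
force: [0.2, 0.9, -0.2]
grip_width: 0.705
grip_force: 0.0
```

step_arm([
  [[0,0,-1],[0,0,0],70],
  [[0,0,-3],[0,0,0],70],
  [[0,0,-6],[0,0,0],70],
  [[0,0,-10],[0,0,0],70],
  [[0,0,-15],[0,0,0],80],
  [[0,0,-20],[0,0,0],100],
  [[0,0,-25],[0,0,0],100],
  [[0,0,-29],[0,0,0],100],
])

```text
time_s: 13.95
eef_pos: [433.9, 323.8, 392.6]
ee_rot: [0.001, 0.092, 0.996, 0.001]
force: [0.4, 0.3, 0.0]
grip_width: 1.005
grip_force: 0.0
```

Run:
```python
from h import *
s=ctrl.sense();c=ctrl.capture("wrist");cv2.imwrite("pics/w5.png",c["img"][:,:,::-1]);print(s["eef_pos"],s["grip_width"])
print(inc(s,[400,20,400],tool(np.radians(-20),0)))
```

```text
[433.88853998 323.75537065 392.55890669] 1.0053844873808429
(array([ -2.22, -30.48,  -0.79]), array([0.1, 0.1, 9.5]))
```

View pics/w5.png

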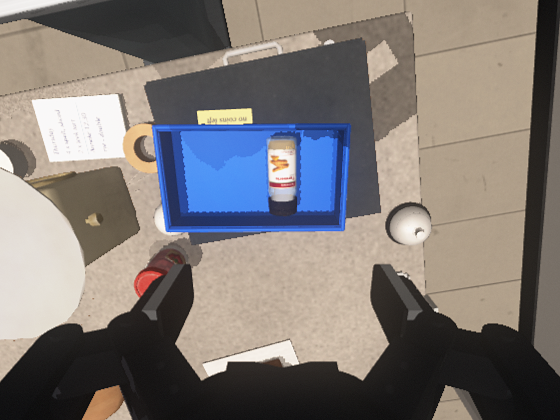

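Jar1 lies in the tote at u≈283, v 137–215, cap toward the back, square to the walls and at rest. The tote hasn't moved. I'll go back for jar2.

step_arm([
  [[0,-4,0],[0,0,1],100],
  [[0,-8,0],[0,0,2],100],
  [[-0.5,-12,0],[0,0,3],100],
  [[-1,-16,0],[0,0,5],100],
  [[-1.5,-20,0],[0,0,6],100],
  [[-2,-24,-0.5],[0,0,8],100],
  [[-2.2,-28,-0.8],[0,0,9.5],100],
  [[-2.2,-30.5,-0.8],[0,0,9.5],100],
])

```text
time_s: 15.0
eef_pos: [399.6, 18.6, 398.1]
ee_rot: [0.0, 0.175, 0.985, 0.0]
force: [-0.6, 0.5, -0.9]
grip_width: 1.0
grip_force: 0.0
```

Run:
```python
from h import *
s=ctrl.sense();print(s["eef_pos"]);g=MID-50*L-12*A
p=g-190*Z-50*H;print(p,inc(s,p,TG))
```

```text
[399.62499439  18.62641759 398.08543632]
[ 397.96653752 -367.54297693  377.15734919] (array([-13.13, -36.32,   2.09]), array([  2. , -24.9,   9. ]))
```

step_arm([
  [[-1.5,-4.5,0],[0,-3,1],100],
  [[-3,-9,0],[0.2,-6,2],100],
  [[-5,-14,0],[0.5,-9,3],100],
  [[-7,-19,0],[0.8,-12,4],100],
  [[-9,-24,1],[1,-16,6],100],
  [[-11,-29,1.5],[1.5,-20,7],100],
  [[-12,-33,2],[2,-25,9],100],
  [[-13,-36.3,2],[2,-25,9],100],
])

```text
time_s: 16.0
eef_pos: [396.8, -366.5, 377.3]
ee_rot: [0.21, 0.247, 0.945, -0.055]
force: [0.6, 0.6, 0.7]
grip_width: 0.999
grip_force: 0.0
```

Run:
```python
from h import *
s=ctrl.sense();print(s["eef_pos"],s["joints"]);g=MID-50*L-12*A
for d in (-90,17): print(inc(s,g+d*Z,TG))
c=ctrl.capture("wrist");im=c["img"].astype(int)
m=((im[...,0]-im[...,1]>35)&(im[...,0]<175)&(abs(im[...,1]-im[...,2])<30)).astype(np.uint8)
n,l,st,ce=cv2.connectedComponentsWithStats(m);o=MID-50*L
print([(ce[i].round(1).tolist(),st[i].tolist()) for i in range(1,n) if st[i,4]>60],proj(c,o+12*A),proj(c,o-52*A))
```

```text
[ 396.82971198 -366.480023    377.27506808] [-1.07352593  0.04970128  1.50118076  0.24246334  1.22402494 -2.1737199 ]
(array([-4.65, -0.04, 12.19]), array([0. , 0.1, 0. ]))
(array([-4.64, -0.04, 22.89]), array([0. , 0.1, 0. ]))
[([436.5, 179.0], [393, 165, 92, 51, 189]), ([203.8, 174.5], [197, 166, 13, 18, 73]), ([282.2, 238.6], [268, 235, 29, 7, 121]), ([379.7, 341.1], [372, 334, 17, 16, 188])] [281.02918985 233.34526183] [281.00419011 183.13727238]
```

Jar2 hasn't moved: its band centre is at u=282 against 281 predicted.

step_arm([
  [[-2,0,3],[0,0,0],100],
  [[-4.6,0.1,6],[0,0,0],100],
  [[-4.6,0.1,9],[0,0,0],100],
  [[-4.6,0.1,12.2],[0,0,0],100],
  [[-4.6,0.1,12.2],[0,0,0],100],
])

```text
time_s: 16.68
eef_pos: [479.7, -409.4, 284.3]
ee_rot: [0.208, 0.246, 0.945, -0.053]
force: [0.9, -0.2, 0.5]
grip_width: 0.998
grip_force: 0.0
```

Run:
```python
from h import *
s=ctrl.sense();g=MID-50*L-12*A
print(s["eef_pos"],inc(s,g+17*Z,TG))
c=ctrl.capture("wrist");im=c["img"].astype(int)
m=((im[...,0]-im[...,1]>35)&(im[...,0]<175)&(abs(im[...,1]-im[...,2])<30)).astype(np.uint8)
n,l,st,ce=cv2.connectedComponentsWithStats(m);o=MID-50*L
print([(ce[i].round(1).tolist(),st[i].tolist()) for i in range(1,n) if st[i,4]>100],proj(c,o+12*A))
```

```text
[ 479.72541704 -409.38866357  284.28199391] (array([-0.17, -0.38, 10.52]), array([ 0.2, -0.2,  0.1]))
[([470.6, 166.3], [445, 152, 58, 30, 148]), ([277.7, 250.3], [256, 243, 44, 13, 311])] [276.46592981 241.70173891]
```

step_arm([
  [[0,-0.2,2],[0,0,0],100],
  [[-0.1,-0.2,4],[0,0,0],100],
  [[-0.1,-0.2,6],[0,0,0],100],
  [[-0.1,-0.2,8],[0,0,0],100],
  [[-0.1,-0.2,9.5],[0,0,0],100],
  [[-0.1,-0.2,10.5],[0,0,0],100],
  [[-0.1,-0.2,10.5],[0,0,0],100],
])

```text
time_s: 17.6
eef_pos: [518.5, -433.9, 190.7]
ee_rot: [0.209, 0.246, 0.945, -0.054]
force: [0.5, 1.3, 0.3]
grip_width: 1.002
grip_force: 0.0
```

Run:
```python
from h import *
s=ctrl.sense();g=MID-50*L-12*A
print(s["eef_pos"],s["force"],inc(s,g+17*Z,TG))
```

```text
[ 518.45409491 -433.89721953  190.745155  ] [0.46112483 1.34332798 0.30643814] (array([ 0.06, -0.11,  0.11]), array([ 0.1, -0. ,  0.1]))
```

step_arm([
  [[0,0,0],[0,0,0],60],
  [[0,0,0],[0,0,0],50],
  [[0,0,0],[0,0,0],40],
  [[0,0,0],[0,0,0],30],
  [[0,0,0],[0,0,0],30],
  [[0,0,0],[0,0,0],30],
  [[0,0,0],[0,0,0],30],
], squeeze=35)

```text
time_s: 18.48
eef_pos: [518.0, -434.8, 192.5]
ee_rot: [0.21, 0.246, 0.945, -0.056]
force: [-4.9, -1.1, 3.9]
grip_width: 0.462
grip_force: 35.1
```

step_arm([
  [[-0.2,0,-0.7],[0,0,0],30],
  [[-0.2,0,-1.5],[0,0,0],30],
  [[-0.2,0,-2.5],[0,0,0],30],
  [[-0.2,0,-3.5],[0,0,0],30],
  [[-0.2,0,-4],[0,0,0],30],
  [[1,0,-4.5],[0,0,0],30],
  [[3,0,-6],[0,0,0],30],
  [[5,0,-7.5],[0,0,0],30],
])

```text
time_s: 19.48
eef_pos: [450.5, -395.9, 238.3]
ee_rot: [0.209, 0.246, 0.945, -0.054]
force: [-0.0, 0.2, -1.4]
grip_width: 0.466
grip_force: 35.3
```

step_arm([
  [[2,0,-2],[0,0,0],30],
  [[4,0,-4],[0,0,0],30],
  [[7,0,-6],[0,0,0],30],
  [[9,0,-9],[0,0,0],30],
  [[10,0,-12],[0,0,0],30],
  [[10,0,-12],[0,0,0],30],
])

```text
time_s: 20.23
eef_pos: [327.3, -327.7, 306.5]
ee_rot: [0.211, 0.246, 0.944, -0.056]
force: [-0.9, 0.4, -1.5]
grip_width: 0.467
grip_force: 35.4
```

Run:
```python
from h import *
s=ctrl.sense();print(s["joints"],s["eef_pos"],s["grip_width"],s["force"])
print(inc(s,[360,-200,400],tool(np.radians(-24),.15)),inc(s,[400,20,400],tool(np.radians(-20),0)))
```

```text
[-1.19601854 -0.10577487  1.83227681  0.30741493  1.08474998 -2.35599588] [ 327.28101015 -327.69604354  306.53378236] 0.46663721241755285 [-0.86275908  0.35528773 -1.45661374]
(array([-0.93, 12.72, -9.93]), array([-1.7, 16.6, -5. ])) (array([  5.62,  33.87, -13.07]), array([-2.2, 25.1, -9.1]))
```

step_arm([
  [[0,2,-4],[0,3,0],30],
  [[-0.5,6,-8],[-0.5,8,-2],30],
  [[-1,10,-10],[-1,13,-4],30],
  [[-0.5,14,-11],[-1.7,17,-5],30],
  [[1,19,-12],[-2,21,-7],30],
  [[3,24,-13],[-2.2,25,-9],30],
  [[5,29,-13],[-2.2,25,-9],30],
  [[5.6,33.9,-13],[-2.2,25,-9],30],
])

```text
time_s: 21.22
eef_pos: [401.2, 22.2, 397.9]
ee_rot: [-0.0, 0.173, 0.985, 0.002]
force: [0.3, -1.0, -1.2]
grip_width: 0.461
grip_force: 35.9
```

Run:
```python
from h import *
s=ctrl.sense();print(s["joints"],s["eef_pos"],s["grip_width"])
print(inc(s,tote_tcp(-38,300,-2),TT))
```

```text
[-0.24085801 -0.03314993  1.47308939  0.0037357   1.7027469  -1.4632004 ] [401.23619287  22.17632003 397.86148195] 0.4606091687922368
(array([ 5.87, 22.07,  0.77]), array([ 0.2, -0.1, -9.4]))
```

step_arm([
  [[1,4,0],[0,0,-1],30],
  [[2,8,0],[0,0,-3],30],
  [[3,12,0],[0,0,-5],30],
  [[4,16,0],[0,0,-7],30],
  [[5,20,0.5],[0,0,-9],30],
  [[5.9,22,0.8],[0,0,-9.4],30],
  [[5.9,22,0.8],[0,0,-9.4],30],
  [[5.9,22,0.8],[0,0,-9.4],30],
])

```text
time_s: 22.22
eef_pos: [420.8, 246.7, 391.2]
ee_rot: [-0.0, 0.092, 0.996, 0.002]
force: [1.0, -0.2, -1.8]
grip_width: 0.463
grip_force: 35.9
```

Run:
```python
from h import *
s=ctrl.sense();print(s["eef_pos"],s["grip_width"])
print(inc(s,tote_tcp(-39,40,-2),TT))
c=ctrl.capture("wrist");x,y,z=Rq(s["ee_rot"]).as_matrix().T
for off in (36,40.5,45): print(off,proj(c,s["eef_pos"]-17*z+off*x+20.5*z).round())
col=c["img"][180:232:3,280];print(col.tolist())
hsv=cv2.cvtColor(c["img"],cv2.COLOR_RGB2HSV);m=cv2.inRange(hsv,(105,150,60),(125,255,255))
k=max(cv2.findContours(m,0,2)[0],key=cv2.contourArea);print(cv2.approxPolyDP(k,4,True)[:,0].tolist())
for p in [(x,y) for x in(68.5,-68.5) for y in(120,-120)]: print(proj(c,TC+p[0]*TX+p[1]*TL+[0,0,50]).round())
o=TC+38*TL+[0,0,25]; print("j1",proj(c,o),proj(c,o-52*TX))
w=cv2.inRange(hsv,(0,0,150),(60,110,255)); w[:, :300]=0;w[:100]=0;w[235:]=0
for k in cv2.findContours(w,0,2)[0]:
    if cv2.contourArea(k)>100: print(cv2.boundingRect(k))
```

```text
[420.76101193 246.69564149 391.22987356] 0.46305525864508723
(array([-1.000e-02,  1.200e-01,  2.602e+01]), array([ 0.2, -0. , -0.1]))
36 [280. 198.]
40.5 [280. 189.]
45 [280. 180.]
[[76, 148, 247], [77, 148, 247], [77, 149, 247], [77, 148, 247], [74, 145, 247], [148, 185, 238], [106, 146, 219], [102, 141, 214], [108, 119, 156], [115, 97, 86], [106, 89, 83], [114, 94, 80], [128, 115, 103], [148, 126, 101], [188, 166, 137], [189, 168, 139], [202, 178, 139], [212, 184, 141]]
[[215, 125], [223, 231], [236, 229], [226, 225], [221, 130], [228, 131], [233, 212], [239, 202], [273, 192], [299, 193], [323, 202], [324, 137], [349, 134], [356, 138], [349, 215], [387, 211], [393, 218], [396, 212], [395, 225], [327, 225], [326, 230], [401, 228], [413, 123]]
[398. 230.]
[223. 231.]
[411. 128.]
[217. 128.]
j1 [338.05524372 177.671727  ] [340.16091979 139.3177753 ]
(300, 212, 131, 23)
(325, 140, 30, 42)
(300, 107, 9, 16)
(429, 100, 120, 135)
```

step_arm([
  [[0.1,0,4],[0,0,0],30],
  [[0.2,0.1,8],[0,0,0],30],
  [[0.2,0.1,12],[0,0,0],30],
  [[0.2,0.1,16],[0,0,0],30],
  [[0.2,0.1,20],[0,0,0],30],
  [[0.2,0.1,23],[0,0,0],30],
  [[0.2,0.1,25],[0,0,0],30],
  [[0.2,0.1,26],[0,0,0],30],
])

```text
time_s: 23.28
eef_pos: [418.9, 248.5, 131.0]
ee_rot: [-0.0, 0.093, 0.996, 0.002]
force: [-0.3, 0.4, -0.1]
grip_width: 0.464
grip_force: 36.0
```

step_arm([
  [[0,0,0.5],[0,0,0],30],
  [[0,0,1],[0,0,0],30],
  [[0,0,1.5],[0,0,0],30],
  [[0,0,1.9],[0,0,0],30],
  [[0,0,2.2],[0,0,0],30],
  [[0,0,2.5],[0,0,0],30],
  [[0,0,2.7],[0,0,0],30],
  [[0,0,2.7],[0,0,0],30],
])

```text
time_s: 24.28
eef_pos: [418.8, 249.3, 104.6]
ee_rot: [0.0, 0.092, 0.996, 0.002]
force: [-0.4, -0.6, -1.1]
grip_width: 0.465
grip_force: 36.0
```

step_arm([
  [[0,0,0.1],[0,0,0],30],
  [[0,0,0.2],[0,0,0],30],
  [[0,0,0.3],[0,0,0],30],
  [[0,0,0.3],[0,0,0],30],
])

```text
time_s: 24.78
eef_pos: [419.0, 249.4, 103.3]
ee_rot: [0.001, 0.092, 0.996, 0.002]
force: [-7.5, -2.6, 17.5]
grip_width: 0.461
grip_force: 37.8
```

step_arm([
  [[0,0,-0.1],[0,0,0],30],
  [[0,0,-0.15],[0,0,0],30],
  [[0,0,-0.15],[0,0,0],30],
])

```text
time_s: 25.15
eef_pos: [418.9, 249.4, 103.5]
ee_rot: [0.0, 0.092, 0.996, 0.002]
force: [-1.4, -0.8, 5.4]
grip_width: 0.467
grip_force: 36.4
```

Run:
```python
from h import *
s=ctrl.sense();print(s["eef_pos"],s["force"],s["grip_width"])
c=ctrl.capture("wrist");cv2.imwrite("pics/w6.png",c["img"][:,:,::-1])
```

```text
[418.94843529 249.38720136 103.45077905] [-1.43207459 -0.79607789  5.44990022] 0.46747119833804224
```

step_arm([
  [[0,0,0],[0,0,0],45],
  [[0,0,0],[0,0,0],49],
  [[0,0,0],[0,0,0],51],
  [[0,0,0],[0,0,0],56],
  [[0,0,0],[0,0,0],64],
  [[0,0,0],[0,0,0],70],
  [[0,0,0],[0,0,0],70],
], squeeze=20)

```text
time_s: 26.08
eef_pos: [418.9, 249.3, 103.2]
ee_rot: [0.0, 0.092, 0.996, 0.002]
force: [0.4, 0.4, 0.3]
grip_width: 0.701
grip_force: 0.0
```

step_arm([
  [[0,0,-1],[0,0,0],70],
  [[0,0,-3],[0,0,0],70],
  [[0,0,-6],[0,0,0],70],
  [[0,0,-10],[0,0,0],70],
  [[0,0,-15],[0,0,0],80],
  [[0,0,-20],[0,0,0],100],
  [[0,0,-25],[0,0,0],100],
  [[0,0,-29],[0,0,0],100],
])

```text
time_s: 27.08
eef_pos: [418.3, 248.2, 396.1]
ee_rot: [0.001, 0.092, 0.996, 0.002]
force: [0.7, -0.1, -0.6]
grip_width: 1.003
grip_force: 0.0
```

Run:
```python
from h import *
s=ctrl.sense();c=ctrl.capture("wrist");S=ctrl.capture("scene");print(s["eef_pos"],s["force"])
a=cv2.resize(c["img"][90:260,170:440,::-1],(540,340));b=cv2.resize(S["img"][140:240,110:230,::-1],(260,217));d=cv2.resize(S["img"][180:250,320:400,::-1],(260,123))
r=np.vstack([b,d]);r=cv2.resize(r,(260,340));cv2.imwrite("pics/fin.png",np.hstack([a,r]))
```

```text
[418.28428198 248.2116134  396.09828607] [ 0.74259117 -0.07739173 -0.64230614]
```

View pics/fin.png

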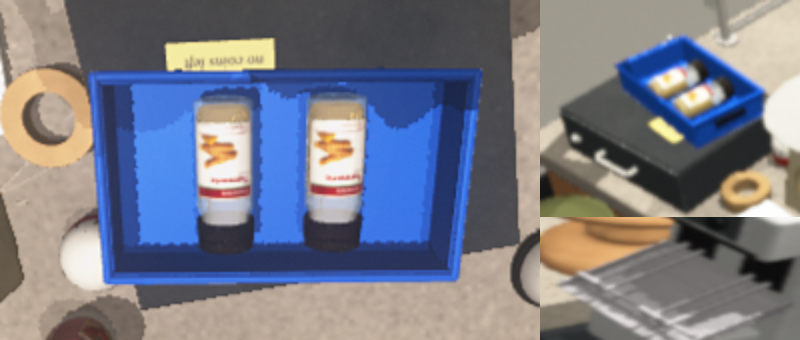

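The final crop shows both jars on the tote floor, side by side at (226,172) and (335,170), with their caps toward the back. The rack is empty and the tote is where it was.

```bash
python3 -c "
from rig import ctrl
print(ctrl.finish_job())"
```

```text
the job is handed in; nothing more can be done
None
```

Both spice jars are lying side by side on the tote floor with their caps toward the back, released, and the job was handed in at about 27 s of the 72 s limit; no verdict was returned.

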